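Scrap the worn cutters

TASK

Throw away the two worn milling cutters, the ones with red rings: feed them one at a time through the narrow neck of the yellow scrap jar so that both end up down inside it. Leave the sharp, green-ringed cutter in its rack socket and keep the jar standing upright.

Things in the scene. Friction and masses are not known exactly. Their poses are not given: they have to be found in the camera images.
- worn_a: A worn milling cutter, shank up, 76 mm high, 70 to 140 g. Origin: centre of its lower end, z up. Fluted end 14 mm in diameter from 0 to 30 mm, red ring 28 mm in diameter from 30 to 42 mm, steel shank 16 mm in diameter from 42 to 76 mm, top painted red. Hangs by its ring, loose, in any of the three sockets of the rack (see sharp); a straight lift of 40 mm frees it.
- worn_b: The other worn milling cutter, shank up, 76 mm high, 70 to 140 g. Origin: centre of its lower end, z up. Fluted end 14 mm in diameter from 0 to 30 mm, red ring 28 mm in diameter from 30 to 42 mm, steel shank 16 mm in diameter from 42 to 76 mm, top painted red. Hangs in the same rack, in another socket.
- sharp: The sharp milling cutter, shank up, 76 mm high, 70 to 140 g. Origin: centre of its lower end, z up. Fluted end 14 mm in diameter from 0 to 30 mm, green ring 28 mm in diameter from 30 to 42 mm, steel shank 16 mm in diameter from 42 to 76 mm, top painted green. Same rack: fixed block 36 mm high, 56 x 180 mm, three 19 mm sockets in one row 60 mm apart; grip across the row.
- jar: Yellow jar, loose, open, upright, 0.9 kg, 180 mm high. Origin: centre of its underside, z up. Body 120 mm in diameter up to 115 mm, shoulder to 140 mm, then a straight neck to the mouth at 180 mm, outside 60 mm, inside 52 mm wide; floor at 6 mm. A cutter let go with its lower end in the neck falls in. The lower blue flask is a bystander.
Mind the look-alikes: they are no part of the job. What is shaped like the worn_b but purple is not meant. Leave any blue look-alike of the worn_a alone.

How it is judged:
On the way, in this order (a step that is already met when the one before it is completed fails the run):
1. one red-ringed cutter is down inside the yellow jar while the other is not in it yet ((((horizontal distance between worn_a and jar below 0.058 m and z of worn_a in the frame of jar between 0 and 0.12 m) and not (horizontal distance between worn_b and jar below 0.058 m and z of worn_b in the frame of jar between 0 and 0.12 m)) or ((horizontal distance between worn_b and jar below 0.058 m and z of worn_b in the frame of jar between 0 and 0.12 m) and not (horizontal distance between worn_a and jar below 0.058 m and z of worn_a in the frame of jar between 0 and 0.12 m)))), for 0.2 s.
2. both red-ringed cutters are down inside the yellow jar (horizontal distance between each of worn_a, worn_b and jar below 0.058 m and z of worn_a in the frame of jar between 0 and 0.12 m and z of worn_b in the frame of jar between 0 and 0.12 m), for 0.2 s.
At the end, for the whole second after the job is handed in: Both red-ringed cutters lie inside the yellow jar (lower end less than 58 mm from the jar's axis and less than 120 mm above its underside), at rest (under 0.05 m/s); the jar stands upright within 10 degrees; the green-ringed cutter is within 20 mm of its start and within 14 degrees of upright (all of step 2 and linear speed of each of worn_a, worn_b, jar below 0.05 m/s and angle between jar's own z axis and vertical below 0.17 rad and distance of sharp from where it was at the start of the episode below 0.02 m and angle between sharp's own z axis and vertical below 0.25 rad); the robot touches nothing.
It fails at once if the green-ringed cutter is taken out of its socket (moved 30 mm or more) (distance of sharp from where it was at the start of the episode above 0.03 m).
It fails at once if the jar is tipped by more than 30 degrees (angle between jar's own z axis and vertical above 0.52 rad).
It also fails if it takes over 58 s, if anything falls off the work surface, if the arm or the gripper's body presses on something with over 40 N, if the wrist force passes 120 N, or if a joint passes its speed limit or range.

ROBOT

A 6-joint arm with a two-finger parallel gripper is mounted at the origin on the work surface. World frame = base frame: x ahead of the robot, y to its left, z up, the work surface at z = 0. Lengths are in m, angles in rad, forces in N, time in s.
With the tool pointing down it reaches from about 0.35 to 0.85 m from the base axis. Payload 8.1 kg.
Tool frame: the origin (TCP) lies midway between the tips of the shut fingers; the grasp point (between the pads) lies 19 mm behind it; z points along the fingers, y is the line along which they close (so a half turn about z gives the same grasp; the last joint's range is limited). The gripper opens to 93 mm and grips with 3 to 60 N. Pads are 15 mm wide; open, the fingers measure 128 mm over their backs; the gripper's body (75 mm by 188 mm) begins 65 mm behind the grasp point.
Start: joints at [-1.426, 0.13, 1.488, -0, 1.523, -0.085], TCP at [0.137, -0.584, 0.219] pointing down, gripper open.
Joint ranges: [-2.96, 2.96], [-0.89, 2.26], [0.02, 2.5], [-1.34, 4.48], [0, 2.73], [-2.66, 2.66]. Speed limits (rad/s): [2.39, 2.39, 2.79, 3.14, 3.14, 3.14].

INTERFACE

Orientations are given as a unit quaternion [w, x, y, z].
In Python, from rig import r gives the robot as it stands.
- The arm moves only by the tool step_arm, never from a script. Its argument "targets" is a list of rows, each an object with "grip": the opening, from 0 (shut) to 1 (fully open); "offset": the shift along the world's x, y, z in cm, a list of three; "turn": the turn, a rotation vector about the world's x, y, z in rad, a list of three. A call has 1 to 10 rows; each row shifts and turns the commanded pose from where the row before left it; what a row does not reach is not made up. A row lasts 1/10 s, in which the tool goes at most 50 mm and 8.59 degrees, less where a joint would pass 70% of its speed; a pose out of reach is approached as far as the arm can. A call is refused whole if a number of a shift passes 5 or a number of a turn 0.15, either way. A call with a gripper value outside its range is refused whole. The fingers move at their own pace and stop on an object; "grip_force" is the grip in N (left out, the last holds). Time passes only in rows, so rows that do not move let the fingers close. It gives the time, the measured TCP pose, the force, the opening and the grip force at its end, in the units of the state.
- r.sense(): the state, without advancing time (a new reading comes with each control period).
- r.get_image(name): name is "side" or "top" or "wrist"; returns a dict with "frame" (420x560x3 uint8, red, green, blue), "K" (3x3 intrinsics, pixels), "k1" (the pictures are not rectified: a ray, as slopes to the right and down, at radius r is drawn at 1 + k1 r^2 times it, then the intrinsics apply), "origin" and "attitude" of the camera in the world. Camera axes: x right, y up, looking along -z (the intrinsics and any distortion apply to the point x, -y, -z); pixel columns grow to the right and rows downward; lengths in m; the calibration is good to about 2 mm. A picture is of the moment at which its call begins. There is no depth.
- r.sign_off(): hands the job in; it is judged then, once.
The state is a dict: "clock": time; "joint_positions": joint angles; "joint_velocities": joint speeds; "effort": joint torques, N m; "ee_pos": TCP position; "tool_rot": TCP orientation; "wrist_force": force on the tool from outside, world axes, zero at the start; "moment": the same for the moment, N m; "width": finger opening in m; "grasp_force": force on a finger pad.
Only numpy, scipy, OpenCV 4.12 (cv2) and the standard library are available. Lean on these libraries where they do the work, as an engineer would, in place of code of your own. Each camera call takes 0.05 s, during which the arm holds its last target. There are 200 camera calls.

## Working session

There is one attempt and no reset: what is moved stays moved. The work goes in short steps, Python scripts to look and compute and a tool call to move; the robot and the scene stay as the last step left them, time stands still between calls to the robot, and variables do not carry over. Pictures are saved under pics/ and viewed, at most 10 in all, crops included, and the job is handed in when it is done.

Besides the shell and the picture viewer there is one more tool, called after "Call:" as name(argument=value, ...) on one line, values as JSON. step_arm: Moves the arm, as the interface text tells. Its arguments: {"type":"object","properties":{"targets":{"type":"array","items":{"type":"object","properties":{"grip":{"type":"number"},"offset":{"type":"array","items":{"type":"number"}},"turn":{"type":"array","items":{"type":"number"}}}}},"grip_force":{"type":"number"}},"required":["targets"]}

```bash
mkdir -p pics; ls; cat > h.py <<'E'
import numpy as np, cv2, pickle
from scipy.spatial.transform import Rotation as R
from rig import r
def rot(a):
    a=np.array(a,float)
    return a if a.shape==(3,3) else R.from_quat(np.r_[a[1:],a[0]]).as_matrix()
def snap(n,tag):
    d=r.get_image(n); pickle.dump(d,open(f'pics/{tag}.pkl','wb'))
    cv2.imwrite(f'pics/{tag}.png',d['frame'][...,::-1]); return d
def load(tag): return pickle.load(open(f'pics/{tag}.pkl','rb'))
def px2z(d,uv,z):
    """world points of pixels on plane z"""
    k=d['K']; p=cv2.undistortPoints(np.array(uv,float).reshape(-1,1,2),k,np.array([d['k1'],0,0,0.]))[:,0]
    ray=np.c_[p[:,0],-p[:,1],-np.ones(len(p))]@rot(d['attitude']).T
    o=np.array(d['origin']); return o+ray*((z-o[2])/ray[:,2])[:,None]
def proj(d,X):
    c=(np.array(X,float).reshape(-1,3)-d['origin'])@rot(d['attitude'])
    q=np.c_[c[:,0],-c[:,1],-c[:,2]]
    return cv2.projectPoints(q,np.zeros(3),np.zeros(3),d['K'],np.array([d['k1'],0,0,0.]))[0][:,0]
E
python3 - <<'E'
from h import *
a=snap('top','top0');b=snap('side','side0')
print(a['origin'],a['attitude'],a['K'],a['k1'],b['origin'],b['attitude'])
cv2.imwrite('pics/both0.png',cv2.resize(np.vstack([a['frame'],b['frame']])[...,::-1],(400,600))) 
E
```

```text
pics
[ 0.45123328 -0.01457848  0.94057796] [-0.69618043 -0.03739987  0.03577255  0.71599887] [[420.65535045   0.         280.55499866]
 [  0.         420.65535045 209.75263125]
 [  0.           0.           1.        ]] 0.036879789791533404 [0.34618278 0.62391177 0.65371968] [-0.11866006 -0.05831483  0.38579057  0.91306342]
```

View pics/top0.png

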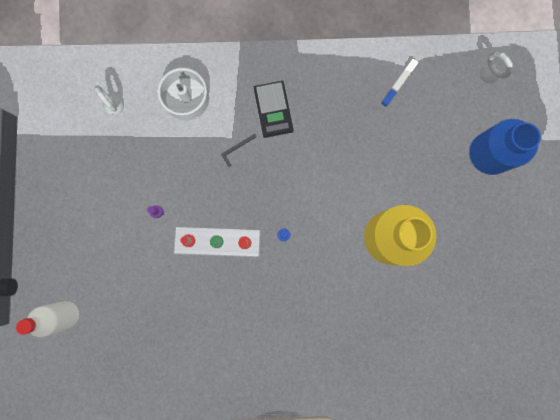

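View pics/side0.png

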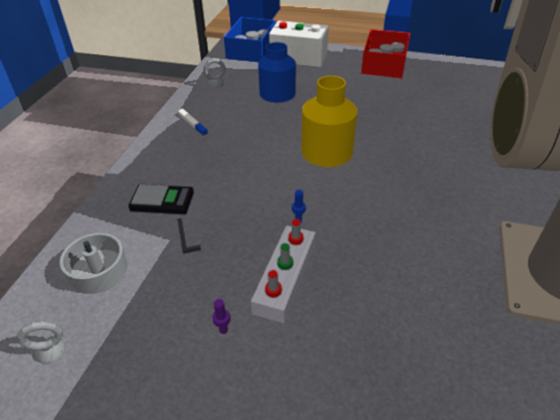

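The top view shows red-topped cutters at (188,240) and (245,242), with the green one between them at (217,241). The purple (156,211) and blue (284,235) look-alikes stand outside the rack, and the yellow jar's mouth is at about (415,235). The two red ones in the white rack match worn_a and worn_b; I'll confirm in a crop and measure.

```bash
python3 - <<'E'
from h import *
a=load('top0');b=load('side0')
def crop(d,u0,v0,u1,v1,s): return cv2.resize(d['frame'][v0:v1,u0:u1,::-1],None,fx=s,fy=s,interpolation=cv2.INTER_CUBIC)
c1=crop(a,170,215,300,265,6)
c2=crop(b,200,180,330,340,2)
c3=crop(a,355,195,445,275,4)
H=np.zeros((300+320,780,3),np.uint8);H[:300]=c1;H[300:620,:260]=c2;H[300:620,260:620]=c3
cv2.imwrite('pics/crop0.png',H[:600])
# rack outline
def hsv(d): return cv2.cvtColor(d['frame'],cv2.COLOR_RGB2HSV)
h=hsv(a)
white=((h[...,1]<30)&(h[...,2]>170)).astype(np.uint8); white[:215]=0;white[265:]=0;white[:,:165]=0;white[:,270:]=0
pts=np.argwhere(white)[:,::-1]; rc=cv2.minAreaRect(pts.astype(np.float32)); print('rack px',rc)
print(px2z(a,cv2.boxPoints(rc),.036))
for nm,m in(('red',((h[...,0]<8)|(h[...,0]>172))&(h[...,1]>120)),('green',(abs(h[...,0].astype(int)-65)<20)&(h[...,1]>100)),('yel',(abs(h[...,0].astype(int)-25)<6)&(h[...,1]>120))):
    n,l,st,ce=cv2.connectedComponentsWithStats(m.astype(np.uint8))
    for i in range(1,n):
        if st[i,4]>30: print(nm,ce[i].round(1),st[i],px2z(a,ce[i],.048).round(4))
E
```

```text
rack px ((216.6150665283203, 241.39315795898438), (84.75670623779297, 26.79644203186035), 2.12109637260437)
[[0.45841911 0.21671429 0.036     ]
 [0.51561773 0.21456935 0.036     ]
 [0.50366574 0.03275463 0.036     ]
 [0.44651188 0.03615464 0.036     ]]
red [187.2 240.2] [181 235  14  12  98] [[0.4848 0.1853 0.048 ]]
red [244.2 242.4] [239 237  12  12 106] [[0.4767 0.0651 0.048 ]]
red [ 25.1 326. ] [ 16 319  19  16 235] [[0.3197 0.5154 0.048 ]]
green [274.8 116.5] [267 112  16  10 115] [[ 0.7486 -0.007   0.048 ]]
green [215.8 241.1] [211 236  12  12  82] [[0.4812 0.1249 0.048 ]]
yel [400.3 235.7] [ 364  205   72   61 3440] [[ 0.4817 -0.265   0.048 ]]
```

View pics/crop0.png

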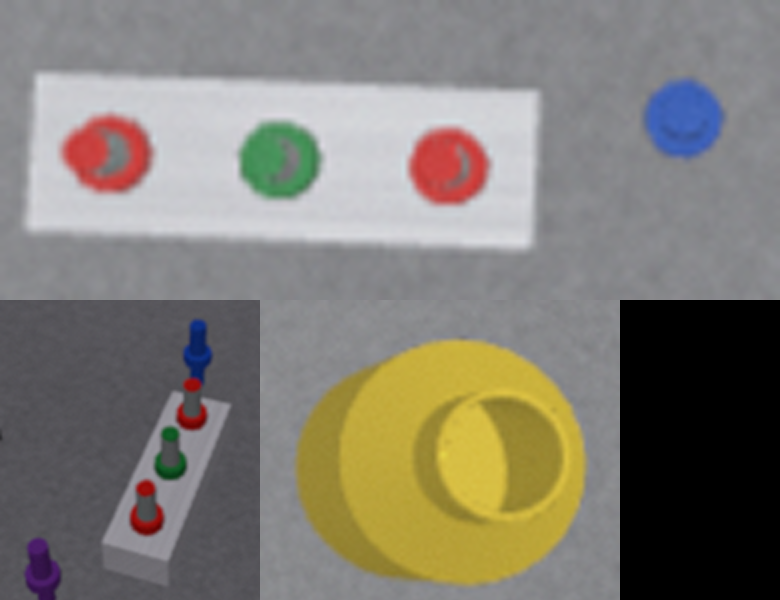

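The crop confirms it. The outer two rack cutters have red rings and tops, at (188,240) and (245,243); the middle one is green. Purple and blue stand apart and are fully coloured. Now I'll refine the positions, checking against the side camera.

```bash
python3 - <<'E'
from h import *
from scipy.optimize import least_squares as ls
a=load('top0');b=load('side0')
for n,ring,top in(('A',(110,153),(86,153)),('B',(450,167),(431,165)),('G',(280,160),(262,160))):
    f=lambda p:(p[0]/6+170-.4,p[1]/6+215-.4)
    print(n,'ring',px2z(a,f(ring),.048)[0].round(4),'top',px2z(a,f(top),.082)[0].round(4))
for n,s,z in(('A',(146,489),.082),('B',(192,385),.082),('G',(170,435),.082)):
    print(n,'side top',px2z(b,(s[0]/2+200,(s[1]-300)/2+180),z)[0].round(4))
print('jar mouth top',px2z(a,(415.4,233.7),.18)[0].round(4),'body',px2z(a,(405.2,235.2),.115)[0].round(4))
# fit jar silhouettes jointly
th=np.linspace(0,2*np.pi,72,endpoint=False)
P=np.array([[q*np.cos(t),q*np.sin(t),z] for q,z in((.06,0),(.06,.115),(.03,.14),(.03,.18)) for t in th])
obs=[]
for d in(a,b):
    h=cv2.cvtColor(d['frame'],cv2.COLOR_RGB2HSV); m=((abs(h[...,0].astype(int)-25)<8)&(h[...,1]>120)).astype(np.uint8)
    n,l,st,ce=cv2.connectedComponentsWithStats(m); i=1+st[1:,4].argmax(); obs.append(np.r_[st[i,:2]-.5,st[i,:2]+st[i,2:4]-.5])
def res(p):
    o=[]
    for d,q in zip((a,b),obs):
        u=proj(d,P+[p[0],p[1],0]); o+=list(np.r_[u.min(0),u.max(0)]-q)
    return np.array(o)
s=ls(res,[.48,-.24]);print('jar fit',s.x,s.fun.round(1))
t=r.sense();print(t['ee_pos'],rot(t['tool_rot']).round(3),t['width'],t['clock'])
E
```

```text
A ring [0.485  0.1838 0.048 ] top [0.484  0.1844 0.082 ]
B ring [0.4766 0.0642 0.048 ] top [0.4765 0.0676 0.082 ]
G ring [0.4808 0.124  0.048 ] top [0.4799 0.1248 0.082 ]
A side top [0.4839 0.1851 0.082 ]
B side top [0.4763 0.0649 0.082 ]
G side top [0.4801 0.1258 0.082 ]
jar mouth top [ 0.4801 -0.2551  0.18  ] body [ 0.4802 -0.2557  0.115 ]
jar fit [ 0.48110544 -0.25645054] [-0.1 -0.3  1.1  0.3  0.   0.7 -0.4  1.3]
[ 0.13662107 -0.58369935  0.21770286] [[ 0.974  0.228 -0.   ]
 [ 0.228 -0.974  0.002]
 [ 0.    -0.002 -1.   ]] 0.09266595446182709 0.1
```

Call:
step_arm(targets=[{"grip": 0.6, "offset": [2.9, 2.8, 0.4], "turn": [0, 0, 0.127]}, {"grip": 0.6, "offset": [2.9, 2.8, 0.4], "turn": [0, 0, 0.127]}, {"grip": 0.6, "offset": [2.9, 2.8, 0.4], "turn": [0, 0, 0.127]}, {"grip": 0.6, "offset": [2.9, 2.8, 0.4], "turn": [0, 0, 0.127]}, {"grip": 0.6, "offset": [2.9, 2.8, 0.4], "turn": [0, 0, 0.127]}, {"grip": 0.6, "offset": [2.9, 2.8, 0.4], "turn": [0, 0, 0.127]}, {"grip": 0.6, "offset": [2.9, 2.8, 0.4], "turn": [0, 0, 0.127]}, {"grip": 0.6, "offset": [2.9, 2.8, 0.4], "turn": [0, 0, 0.127]}, {"grip": 0.6, "offset": [2.9, 2.8, 0], "turn": [0, 0, 0.127]}, {"grip": 0.6, "offset": [2.9, 2.8, 0], "turn": [0, 0, 0.127]}])

```text
clock: 1.1
ee_pos: [0.4276, -0.3028, 0.2505]
tool_rot: [-0.0, 0.73, 0.683, -0.0]
wrist_force: [0.5, 0.0, 0.1]
width: 0.0557
grasp_force: 0.0
```

Call:
step_arm(targets=[{"grip": 0.6, "offset": [0.5, 3.7, 0]}, {"grip": 0.6, "offset": [0.5, 3.7, 0]}, {"grip": 0.6, "offset": [0.5, 3.7, 0]}, {"grip": 0.6, "offset": [0.5, 3.7, 0]}, {"grip": 0.6, "offset": [0.5, 3.7, 0]}, {"grip": 0.6, "offset": [0.5, 3.7, 0]}, {"grip": 0.6, "offset": [0.5, 3.7, 0]}, {"grip": 0.6, "offset": [0.5, 3.7, 0]}, {"grip": 0.6, "offset": [0.5, 3.7, 0]}, {"grip": 0.6, "offset": [0.5, 3.7, 0]}])

```text
validation failed for argument at $.ta...
```

Call:
step_arm(targets=[{"grip": 0.6}, {"grip": 0.6}])

```text
validation failed for argument at $.ta...
```

```bash
cat > st.py <<'E'
from h import *
t=r.sense();M=rot(t['tool_rot']);print(np.round(t['ee_pos'],4),M.round(3).tolist(),t['width'],t['grasp_force'],t['clock'],np.round(t['wrist_force'],1),np.round(t['joint_positions'],2))
E
python3 st.py; python3 -c "
from h import *
snap('wrist','w0')"
```

```text
[ 0.4276 -0.3028  0.2505] [[0.066, 0.998, -0.0], [0.998, -0.066, 0.0], [0.0, -0.0, -1.0]] 0.05567705250212875 0.0 1.1 [0.5 0.  0.1] [-0.71 -0.09  1.65 -0.    1.58 -0.65]
```

View pics/w0.png

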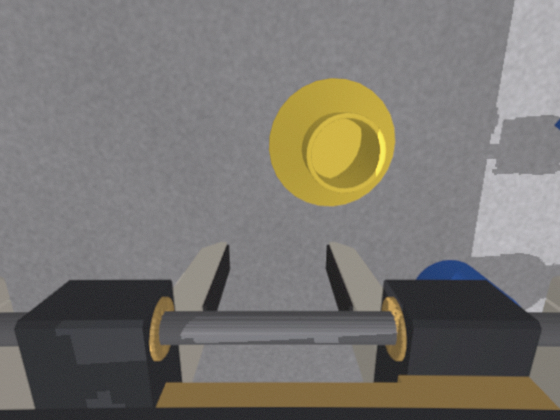

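The wrist view shows the jar mouth at (345,152), ahead of the fingers. Every row needs all its fields, so I'll resend the move to above cutter B.

Call:
step_arm(targets=[{"grip": 0.6, "offset": [0.5, 3.7, 0], "turn": [0, 0, 0]}, {"grip": 0.6, "offset": [0.5, 3.7, 0], "turn": [0, 0, 0]}, {"grip": 0.6, "offset": [0.5, 3.7, 0], "turn": [0, 0, 0]}, {"grip": 0.6, "offset": [0.5, 3.7, -0.5], "turn": [0, 0, 0]}, {"grip": 0.6, "offset": [0.5, 3.7, -1.5], "turn": [0, 0, 0]}, {"grip": 0.6, "offset": [0.5, 3.7, -1.5], "turn": [0, 0, 0]}, {"grip": 0.6, "offset": [0.5, 3.7, -1.5], "turn": [0, 0, 0]}, {"grip": 0.6, "offset": [0.5, 3.7, -1.5], "turn": [0, 0, 0]}, {"grip": 0.6, "offset": [0.5, 3.6, -1.5], "turn": [0, 0, 0]}, {"grip": 0.6, "offset": [0.4, 3.6, -1.5], "turn": [0, 0, 0]}])

```text
clock: 2.15
ee_pos: [0.4754, 0.0651, 0.1548]
tool_rot: [-0.0, 0.732, 0.681, -0.0]
wrist_force: [1.0, 0.3, 0.6]
width: 0.0557
grasp_force: 0.0
```

Call:
step_arm(targets=[{"grip": 0.6, "offset": [0, 0, 0], "turn": [0, 0, 0]}, {"grip": 0.6, "offset": [0, 0, 0], "turn": [0, 0, 0]}, {"grip": 0.6, "offset": [0, 0, 0], "turn": [0, 0, 0]}])

```text
clock: 2.45
ee_pos: [0.4759, 0.063, 0.156]
tool_rot: [0.0, 0.732, 0.681, -0.0]
wrist_force: [0.9, 0.2, 0.0]
width: 0.0553
grasp_force: 0.0
```

```bash
python3 st.py; python3 -c "
from h import *
j=load('w0') if 0 else None
d=snap('wrist','w1')
X=lambda x,y,z:proj(d,[x,y,z])[0].round(0)
print(X(.4765,.065,.082),X(.4845,.184,.082),X(.4805,.1245,.082))"
```

```text
[0.4759 0.063  0.156 ] [[0.071, 0.997, 0.0], [0.997, -0.071, -0.0], [-0.0, 0.0, -1.0]] 0.05529045040794999 0.0 2.45 [0.9 0.2 0. ] [ 0.03 -0.16  1.89 -0.    1.41  0.1 ]
[278. 214.] [277.  50.] [277. 138.]
```

View pics/w1.png

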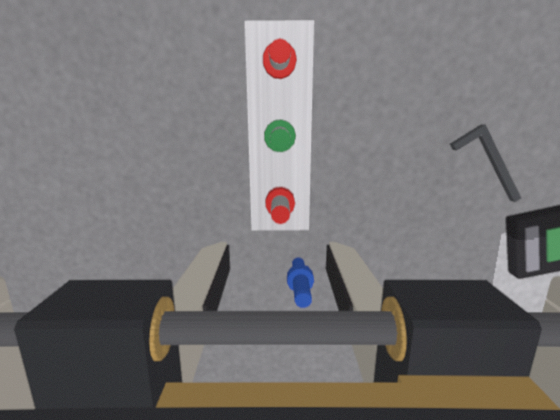

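The wrist view puts cutter B's top at (280,214); I predicted (278,214), so the estimates agree. The blue look-alike at (300,280) is clear. I'll descend and grip.

Call:
step_arm(targets=[{"grip": 0.6, "offset": [0.1, 0.2, -2], "turn": [0, 0, 0]}, {"grip": 0.6, "offset": [0, 0, -2.5], "turn": [0, 0, 0]}, {"grip": 0.6, "offset": [0, 0, -2.5], "turn": [0, 0, 0]}, {"grip": 0.6, "offset": [0, 0, -2], "turn": [0, 0, 0]}, {"grip": 0.6, "offset": [0, 0, -1.3], "turn": [0, 0, 0]}, {"grip": 0.6, "offset": [0, 0, 0], "turn": [0, 0, 0]}, {"grip": 0.6, "offset": [0, 0, 0], "turn": [0, 0, 0]}])

```text
clock: 3.2
ee_pos: [0.4772, 0.0653, 0.0534]
tool_rot: [0.0, 0.732, 0.681, 0.0]
wrist_force: [-0.1, -0.0, 0.2]
width: 0.0556
grasp_force: 0.0
```

Call:
step_arm(grip_force=25, targets=[{"grip": 0.1, "offset": [0, 0, 0], "turn": [0, 0, 0]}, {"grip": 0.0, "offset": [0, 0, 0], "turn": [0, 0, 0]}, {"grip": 0.0, "offset": [0, 0, 0], "turn": [0, 0, 0]}, {"grip": 0.0, "offset": [0, 0, 0], "turn": [0, 0, 0]}, {"grip": 0.0, "offset": [0, 0, 0], "turn": [0, 0, 0]}, {"grip": 0.0, "offset": [0, 0, 0], "turn": [0, 0, 0]}])

```text
clock: 3.8
ee_pos: [0.4768, 0.0658, 0.0527]
tool_rot: [0.0, 0.732, 0.682, 0.0]
wrist_force: [0.6, 0.3, 1.3]
width: 0.0156
grasp_force: 25.0
```

Gripped, with a 15.6 mm opening that matches the 16 mm shank. I'll lift straight up and carry it to above the jar.

Call:
step_arm(targets=[{"grip": 0, "offset": [0, 0, 1], "turn": [0, 0, 0]}, {"grip": 0, "offset": [0, 0, 2], "turn": [0, 0, 0]}, {"grip": 0, "offset": [0, 0, 2], "turn": [0, 0, 0]}, {"grip": 0, "offset": [0, 0, 3], "turn": [0, 0, 0]}, {"grip": 0, "offset": [0, 0, 3], "turn": [0, 0, 0]}, {"grip": 0, "offset": [0, 0, 3], "turn": [0, 0, 0]}, {"grip": 0, "offset": [0, 0, 3], "turn": [0, 0, 0]}, {"grip": 0, "offset": [0, 0, 3], "turn": [0, 0, 0]}, {"grip": 0, "offset": [0, -1, 1], "turn": [0, 0, 0]}, {"grip": 0, "offset": [0, -2, 0], "turn": [0, 0, 0]}])

```text
clock: 4.8
ee_pos: [0.4776, 0.0358, 0.2648]
tool_rot: [0.001, 0.731, 0.682, 0.001]
wrist_force: [0.9, 0.1, -1.8]
width: 0.0155
grasp_force: 25.0
```

Call:
step_arm(targets=[{"grip": 0, "offset": [0, -3, 0], "turn": [0, 0, 0]}, {"grip": 0, "offset": [0, -3, 0], "turn": [0, 0, 0]}, {"grip": 0, "offset": [0, -3, 0], "turn": [0, 0, 0]}, {"grip": 0, "offset": [0, -3, 0], "turn": [0, 0, 0]}, {"grip": 0, "offset": [0, -3, 0], "turn": [0, 0, 0]}, {"grip": 0, "offset": [0, -3, 0], "turn": [0, 0, 0]}, {"grip": 0, "offset": [0, -3, 0], "turn": [0, 0, 0]}, {"grip": 0, "offset": [0, -3, 0], "turn": [0, 0, 0]}, {"grip": 0, "offset": [0.2, -3, 0], "turn": [0, 0, 0]}, {"grip": 0, "offset": [0.2, -2, 0], "turn": [0, 0, 0]}])

```text
clock: 5.8
ee_pos: [0.4796, -0.2564, 0.2615]
tool_rot: [-0.001, 0.732, 0.681, -0.0]
wrist_force: [-0.2, 0.3, -0.8]
width: 0.0155
grasp_force: 25.0
```

Call:
step_arm(targets=[{"grip": 0, "offset": [0, 0, 0], "turn": [0, 0, 0]}, {"grip": 0, "offset": [0, 0, 0], "turn": [0, 0, 0]}, {"grip": 0, "offset": [0, 0, 0], "turn": [0, 0, 0]}])

```text
clock: 6.1
ee_pos: [0.4807, -0.2533, 0.2624]
tool_rot: [-0.0, 0.732, 0.682, 0.0]
wrist_force: [0.7, 0.0, -1.0]
width: 0.0157
grasp_force: 25.0
```

```bash
python3 st.py; python3 - <<'E'
from h import *
d=snap('side','s1'); e=snap('top','t1')
c=lambda f:cv2.resize(f[...,::-1],None,fx=3,fy=3,interpolation=cv2.INTER_CUBIC)
cv2.imwrite('pics/c1.png',np.hstack([c(d['frame'][40:175,265:395]),c(e['frame'][170:305,350:480])]))
E
```

```text
[ 0.4807 -0.2533  0.2624] [[0.07, 0.998, -0.0], [0.998, -0.07, 0.001], [0.001, -0.0, -1.0]] 0.015721012512633213 24.993964657187462 6.1 [ 0.7  0.  -1. ] [-0.58 -0.04  1.58  0.    1.6  -0.51]
```

View pics/c1.png

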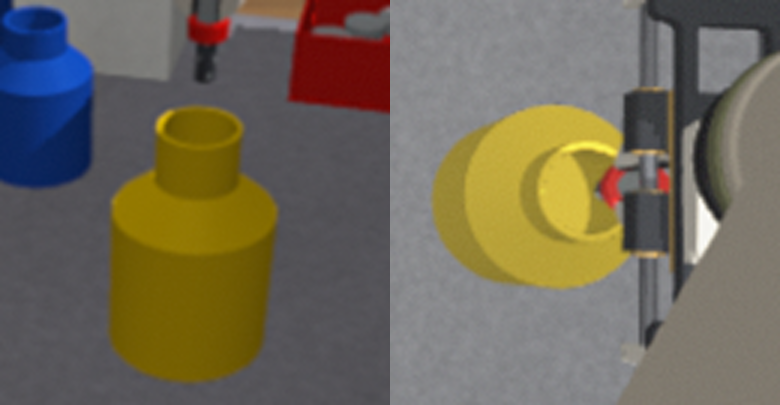

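The cutter hangs upright above the mouth. In the side crop its lower end is at (205,80), with the neck centred at about (198,128). I'll lower it into the neck and release.

Call:
step_arm(targets=[{"grip": 0, "offset": [0, -0.3, -1], "turn": [0, 0, 0]}, {"grip": 0, "offset": [0, 0, -1], "turn": [0, 0, 0]}, {"grip": 0, "offset": [0, 0, -1], "turn": [0, 0, 0]}, {"grip": 0, "offset": [0, 0, -1], "turn": [0, 0, 0]}, {"grip": 0, "offset": [0, 0, -1], "turn": [0, 0, 0]}, {"grip": 0, "offset": [0, 0, -1], "turn": [0, 0, 0]}, {"grip": 0, "offset": [0, 0, -1], "turn": [0, 0, 0]}, {"grip": 0, "offset": [0, 0, -0.3], "turn": [0, 0, 0]}, {"grip": 0, "offset": [0, 0, 0], "turn": [0, 0, 0]}, {"grip": 0, "offset": [0, 0, 0], "turn": [0, 0, 0]}])

```text
clock: 7.2
ee_pos: [0.4809, -0.2574, 0.19]
tool_rot: [0.0, 0.732, 0.682, 0.0]
wrist_force: [-0.3, 0.1, -1.2]
width: 0.0156
grasp_force: 25.0
```

Call:
step_arm(targets=[{"grip": 0.6, "offset": [0, 0, 0], "turn": [0, 0, 0]}, {"grip": 0.6, "offset": [0, 0, 0], "turn": [0, 0, 0]}, {"grip": 0.6, "offset": [0, 0, 0], "turn": [0, 0, 0]}, {"grip": 0.6, "offset": [0, 0, 0], "turn": [0, 0, 0]}, {"grip": 0.6, "offset": [0, 0, 2], "turn": [0, 0, 0]}, {"grip": 0.6, "offset": [0, 0, 3], "turn": [0, 0, 0]}, {"grip": 0.6, "offset": [0, 0, 2.5], "turn": [0, 0, 0]}, {"grip": 0.6, "offset": [0, 2, 0], "turn": [0, 0, 0]}, {"grip": 0.6, "offset": [0, 4, 0], "turn": [0, 0, 0]}, {"grip": 0.6, "offset": [0, 4, 0], "turn": [0, 0, 0]}])

```text
clock: 8.2
ee_pos: [0.4806, -0.1567, 0.2649]
tool_rot: [0.0, 0.732, 0.681, 0.0]
wrist_force: [0.8, 0.3, -0.5]
width: 0.0558
grasp_force: 0.0
```

Call:
step_arm(targets=[{"grip": 0.6, "offset": [0, 4, 0], "turn": [0, 0, 0]}, {"grip": 0.6, "offset": [0, 4, 0], "turn": [0, 0, 0]}, {"grip": 0.6, "offset": [0, 4, 0], "turn": [0, 0, 0]}, {"grip": 0.6, "offset": [0, 4, 0], "turn": [0, 0, 0]}, {"grip": 0.6, "offset": [0, 4, 0], "turn": [0, 0, 0]}, {"grip": 0.6, "offset": [0, 4, -2], "turn": [0, 0, 0]}, {"grip": 0.6, "offset": [0, 4, -2], "turn": [0, 0, 0]}, {"grip": 0.6, "offset": [0.2, 3, -2], "turn": [0, 0, 0]}, {"grip": 0.6, "offset": [0.2, 2.7, -2], "turn": [0, 0, 0]}, {"grip": 0.6, "offset": [0, 0, -2], "turn": [0, 0, 0]}])

```text
clock: 9.2
ee_pos: [0.4845, 0.1829, 0.164]
tool_rot: [-0.0, 0.731, 0.683, 0.001]
wrist_force: [-0.1, -0.5, -0.3]
width: 0.0558
grasp_force: 0.0
```

Call:
step_arm(targets=[{"grip": 0.6, "offset": [0, 0, 0], "turn": [0, 0, 0]}, {"grip": 0.6, "offset": [0, 0, 0], "turn": [0, 0, 0]}, {"grip": 0.6, "offset": [0, 0, 0], "turn": [0, 0, 0]}])

```text
clock: 9.5
ee_pos: [0.4856, 0.1795, 0.1662]
tool_rot: [0.001, 0.732, 0.681, 0.001]
wrist_force: [-0.2, -0.6, 0.0]
width: 0.0559
grasp_force: 0.0
```

```bash
python3 st.py; python3 - <<'E'
from h import *
d=snap('side','s2'); e=snap('top','t2'); w=snap('wrist','w2')
c=lambda f,s:cv2.resize(f[...,::-1],None,fx=s,fy=s,interpolation=cv2.INTER_CUBIC)
H=np.zeros((270,1,3),np.uint8)
H=np.hstack([c(d['frame'][40:175,265:395],2),c(e['frame'][170:305,350:480],2),cv2.resize(w['frame'][:300,190:370,::-1],(162,270))])
cv2.imwrite('pics/c2.png',H)
E
```

```text
[0.4856 0.1795 0.1662] [[0.072, 0.997, 0.002], [0.997, -0.072, 0.0], [0.001, 0.002, -1.0]] 0.05586102539788735 0.0 9.5 [-0.2 -0.6  0. ] [ 0.26 -0.06  1.78 -0.    1.42  0.33]
```

View pics/c2.png

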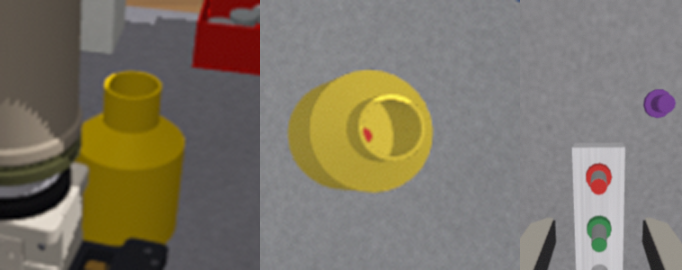

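The first cutter is down inside: its red shows through the mouth at (367,134) in the crop, and the jar is upright and unmoved. The other red cutter is still in its socket beside the green one. I'll descend on A.

Call:
step_arm(targets=[{"grip": 0.6, "offset": [-0.1, 0.4, -2.5], "turn": [0, 0, 0]}, {"grip": 0.6, "offset": [0, 0, -2.5], "turn": [0, 0, 0]}, {"grip": 0.6, "offset": [0, 0, -2.5], "turn": [0, 0, 0]}, {"grip": 0.6, "offset": [0, 0, -2], "turn": [0, 0, 0]}, {"grip": 0.6, "offset": [0, 0, -1.7], "turn": [0, 0, 0]}, {"grip": 0.6, "offset": [0, 0, 0], "turn": [0, 0, 0]}, {"grip": 0.6, "offset": [0, 0, 0], "turn": [0, 0, 0]}])

```text
clock: 10.35
ee_pos: [0.484, 0.1836, 0.0533]
tool_rot: [0.0, 0.732, 0.681, 0.0]
wrist_force: [0.9, 0.3, -0.1]
width: 0.0557
grasp_force: 0.0
```

Call:
step_arm(grip_force=25, targets=[{"grip": 0.1, "offset": [0, 0, 0], "turn": [0, 0, 0]}, {"grip": 0.0, "offset": [0, 0, 0], "turn": [0, 0, 0]}, {"grip": 0.0, "offset": [0, 0, 0], "turn": [0, 0, 0]}, {"grip": 0.0, "offset": [0, 0, 0], "turn": [0, 0, 0]}, {"grip": 0.0, "offset": [0, 0, 0], "turn": [0, 0, 0]}, {"grip": 0.0, "offset": [0, 0, 0], "turn": [0, 0, 0]}])

```text
clock: 10.95
ee_pos: [0.4838, 0.1838, 0.0528]
tool_rot: [0.0, 0.732, 0.682, 0.0]
wrist_force: [0.1, 0.2, 0.6]
width: 0.0154
grasp_force: 25.0
```

Call:
step_arm(targets=[{"grip": 0, "offset": [0, 0, 1], "turn": [0, 0, 0]}, {"grip": 0, "offset": [0, 0, 2], "turn": [0, 0, 0]}, {"grip": 0, "offset": [0, 0, 2], "turn": [0, 0, 0]}, {"grip": 0, "offset": [0, 0, 3], "turn": [0, 0, 0]}, {"grip": 0, "offset": [0, 0, 3], "turn": [0, 0, 0]}, {"grip": 0, "offset": [0, 0, 3], "turn": [0, 0, 0]}, {"grip": 0, "offset": [0, 0, 3], "turn": [0, 0, 0]}, {"grip": 0, "offset": [0, 0, 3], "turn": [0, 0, 0]}, {"grip": 0, "offset": [0, -2, 1], "turn": [0, 0, 0]}, {"grip": 0, "offset": [0, -3, 0], "turn": [0, 0, 0]}])

```text
clock: 11.95
ee_pos: [0.4845, 0.1345, 0.266]
tool_rot: [0.001, 0.731, 0.682, 0.002]
wrist_force: [0.6, 0.2, -1.1]
width: 0.0155
grasp_force: 25.0
```

Call:
step_arm(targets=[{"grip": 0, "offset": [0, -4, 0], "turn": [0, 0, 0]}, {"grip": 0, "offset": [0, -4, 0], "turn": [0, 0, 0]}, {"grip": 0, "offset": [0, -4, 0], "turn": [0, 0, 0]}, {"grip": 0, "offset": [0, -4, 0], "turn": [0, 0, 0]}, {"grip": 0, "offset": [0, -4, 0], "turn": [0, 0, 0]}, {"grip": 0, "offset": [0, -4, 0], "turn": [0, 0, 0]}, {"grip": 0, "offset": [0, -4, 0], "turn": [0, 0, 0]}, {"grip": 0, "offset": [0, -4, 0], "turn": [0, 0, 0]}, {"grip": 0, "offset": [-0.2, -4, 0], "turn": [0, 0, 0]}, {"grip": 0, "offset": [-0.2, -3, 0], "turn": [0, 0, 0]}])

```text
clock: 12.95
ee_pos: [0.479, -0.2584, 0.263]
tool_rot: [-0.0, 0.732, 0.681, -0.0]
wrist_force: [1.2, 1.1, -1.8]
width: 0.0152
grasp_force: 25.0
```

Call:
step_arm(targets=[{"grip": 0, "offset": [0, 0, 0], "turn": [0, 0, 0]}, {"grip": 0, "offset": [0, 0, 0], "turn": [0, 0, 0]}, {"grip": 0, "offset": [0, 0, 0], "turn": [0, 0, 0]}])

```text
clock: 13.25
ee_pos: [0.4797, -0.2553, 0.2629]
tool_rot: [-0.0, 0.732, 0.682, 0.0]
wrist_force: [0.1, 0.4, -2.4]
width: 0.0154
grasp_force: 25.0
```

```bash
python3 - <<'E'
from h import *
a=load('side0'); d=snap('side','s3')
c=lambda f:cv2.resize(f[40:175,265:395,::-1],None,fx=3,fy=3,interpolation=cv2.INTER_CUBIC)
t=r.sense()['ee_pos'];print(t, (proj(d,[t[0],t[1],t[2]-.047])-[265,40])*3, (proj(d,[.4805,-.256,.18])-[265,40])*3)
cv2.imwrite('pics/c3.png',np.hstack([c(d['frame']),c(load('s1')['frame'])]))
E
```

```text
[ 0.47985735 -0.2551528   0.2629029 ] [[202.69279195  78.72433362]] [[198.74269194 126.80883276]]
```

View pics/c3.png

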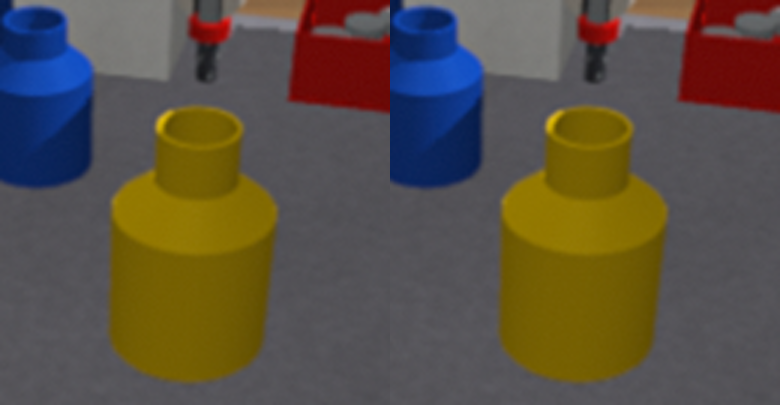

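The second cutter's lower end is at (205,78), close to the predicted (203,79) and the same as for the first. The jar hasn't moved. I'll lower and release.

Call:
step_arm(targets=[{"grip": 0, "offset": [0, -0.1, -1], "turn": [0, 0, 0]}, {"grip": 0, "offset": [0, 0, -1], "turn": [0, 0, 0]}, {"grip": 0, "offset": [0, 0, -1], "turn": [0, 0, 0]}, {"grip": 0, "offset": [0, 0, -1], "turn": [0, 0, 0]}, {"grip": 0, "offset": [0, 0, -1], "turn": [0, 0, 0]}, {"grip": 0, "offset": [0, 0, -1], "turn": [0, 0, 0]}, {"grip": 0, "offset": [0, 0, -1], "turn": [0, 0, 0]}, {"grip": 0, "offset": [0, 0, -0.3], "turn": [0, 0, 0]}, {"grip": 0, "offset": [0, 0, 0], "turn": [0, 0, 0]}, {"grip": 0, "offset": [0, 0, 0], "turn": [0, 0, 0]}])

```text
clock: 14.3
ee_pos: [0.4799, -0.2574, 0.1901]
tool_rot: [0.0, 0.732, 0.682, 0.0]
wrist_force: [0.5, 0.4, -1.4]
width: 0.0153
grasp_force: 25.0
```

Call:
step_arm(targets=[{"grip": 0.6, "offset": [0, 0, 0], "turn": [0, 0, 0]}, {"grip": 0.6, "offset": [0, 0, 0], "turn": [0, 0, 0]}, {"grip": 0.6, "offset": [0, 0, 0], "turn": [0, 0, 0]}, {"grip": 0.6, "offset": [0, 0, 0], "turn": [0, 0, 0]}, {"grip": 0.6, "offset": [0, 0, 2], "turn": [0, 0, 0]}, {"grip": 0.6, "offset": [0, 0, 3], "turn": [0, 0, 0]}, {"grip": 0.6, "offset": [0, 0, 2.5], "turn": [0, 0, 0]}, {"grip": 0.6, "offset": [0, 2, 0], "turn": [0, 0, 0]}, {"grip": 0.6, "offset": [0, 4, 0], "turn": [0, 0, 0]}, {"grip": 0.6, "offset": [0, 4, 0], "turn": [0, 0, 0]}])

```text
clock: 15.3
ee_pos: [0.4796, -0.1567, 0.2649]
tool_rot: [0.0, 0.732, 0.681, 0.0]
wrist_force: [0.4, -0.2, 0.4]
width: 0.0557
grasp_force: 0.0
```

Call:
step_arm(targets=[{"grip": 0.6, "offset": [0, 4, 0], "turn": [0, 0, 0]}, {"grip": 0.6, "offset": [0, 4, 0], "turn": [0, 0, 0]}, {"grip": 0.6, "offset": [0, 4, 0], "turn": [0, 0, 0]}, {"grip": 0.6, "offset": [0, 4, 0], "turn": [0, 0, 0]}, {"grip": 0.6, "offset": [0, 0, 0], "turn": [0, 0, 0]}, {"grip": 0.6, "offset": [0, 0, 0], "turn": [0, 0, 0]}, {"grip": 0.6, "offset": [0, 0, 0], "turn": [0, 0, 0]}, {"grip": 0.6, "offset": [0, 0, 0], "turn": [0, 0, 0]}, {"grip": 0.6, "offset": [0, 0, 0], "turn": [0, 0, 0]}, {"grip": 0.6, "offset": [0, 0, 0], "turn": [0, 0, 0]}])

```text
clock: 16.3
ee_pos: [0.4797, 0.002, 0.2646]
tool_rot: [-0.0, 0.732, 0.681, -0.0]
wrist_force: [0.6, 0.2, -0.3]
width: 0.0555
grasp_force: 0.0
```

```bash
python3 - <<'E'
from h import *
d=snap('side','s4'); e=snap('top','t4')
c=lambda f,s:cv2.resize(f[...,::-1],None,fx=s,fy=s,interpolation=cv2.INTER_CUBIC)
H=np.zeros((560,520,3),np.uint8)
H[:270,:260]=c(d['frame'][40:175,265:395],2);H[:270,260:]=c(e['frame'][170:305,350:480],2)
H[270:550,:260]=c(d['frame'][190:330,210:340],2);H[270:470,260:]=c(e['frame'][195:295,150:280],2)
cv2.imwrite('pics/c4.png',H)
E
```

```text
(no output)
```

View pics/c4.png

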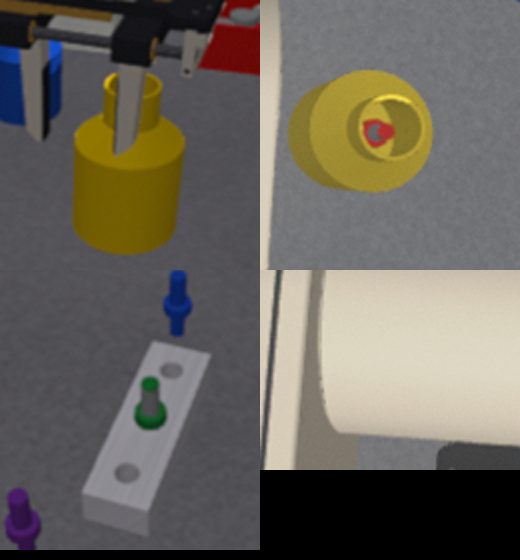

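Both sockets are empty and the green cutter still stands in its own. The red cutter shows inside the mouth at (378,132), nothing sticks out of the jar, and the jar is upright. I'll check that nothing is moving, then hand in.

```bash
python3 - <<'E'
from h import *
e=snap('top','t5'); d=np.abs(e['frame'].astype(int)-load('t4')['frame'])[200:270,360:440]
m=d.max();print(m)
if m<40: print(r.sign_off())
E
```

```text
25
the job is handed in; nothing more can be done
None
```

I dropped both red-ringed cutters into the yellow jar one at a time and handed the job in at about 16 s; the jar is upright, the green-ringed cutter is still in its socket, and no verdict came back.

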